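# Fill the vial shaker and hold its tension arm back past the click

## Task

Get the small vial shaker ready to be locked: stand a spare vial fully home in each cup that is empty, leaving the vials already in their cups and the left-over spare where they are. Then push the sprung tension arm at its right end back, away from you, until its ratchet pawl clicks in behind the tooth, and press it on past the click, nearly to its stop but without forcing it, so that its rubber roller lies close against the row of vials. Finish while still holding the arm pressed back there against its spring, not resting on the pawl, so that I can tighten the pivot screws; do not disturb the other glassware and boxes.

Things in the scene. Friction and masses are not known exactly. Their poses are not given: they have to be found in the camera images.
- shaker: Compact dark blue bench shaker, fixed. Origin on the worktop under the middle of the row of cups; x to its back, y to its left, z up. Aluminium platform 274 mm along y, 118 mm along x, its top at z = 72 mm. Cups at x = 0, y = -108, -54, 0, 54, 108 mm. Control panel on the front at x = -95 mm. The ratchet disc, pawl and lever of the tension arm are outside the platform's right end.
- cup_1: One of five alike aluminium cups fixed on the platform; which name stands where differs. Empty, or holding one vial. Origin at the centre of its underside, on the platform. Outside 37 mm wide, 23 mm tall, rim 41 mm. Bore 31 mm, flared at the mouth to 35 mm; floor 3 mm above the origin, so a vial fully home has its origin 3 mm above the cup's and its top 65 mm over the platform.
- cup_2: One of five alike aluminium cups fixed on the platform; which name stands where differs. Empty, or holding one vial. Origin at the centre of its underside, on the platform. Outside 37 mm wide, 23 mm tall, rim 41 mm. Bore 31 mm, flared at the mouth to 35 mm; floor 3 mm above the origin, so a vial fully home has its origin 3 mm above the cup's and its top 65 mm over the platform.
- cup_3: One of five alike aluminium cups fixed on the platform; which name stands where differs. Empty, or holding one vial. Origin at the centre of its underside, on the platform. Outside 37 mm wide, 23 mm tall, rim 41 mm. Bore 31 mm, flared at the mouth to 35 mm; floor 3 mm above the origin, so a vial fully home has its origin 3 mm above the cup's and its top 65 mm over the platform.
- cup_4: One of five alike aluminium cups fixed on the platform; which name stands where differs. Empty, or holding one vial. Origin at the centre of its underside, on the platform. Outside 37 mm wide, 23 mm tall, rim 41 mm. Bore 31 mm, flared at the mouth to 35 mm; floor 3 mm above the origin, so a vial fully home has its origin 3 mm above the cup's and its top 65 mm over the platform.
- cup_5: One of five alike aluminium cups fixed on the platform; which name stands where differs. Empty, or holding one vial. Origin at the centre of its underside, on the platform. Outside 37 mm wide, 23 mm tall, rim 41 mm. Bore 31 mm, flared at the mouth to 35 mm; floor 3 mm above the origin, so a vial fully home has its origin 3 mm above the cup's and its top 65 mm over the platform.
- vial_1: Screw-cap sample vial of clear glass with a white ribbed cap, 28 mm in diameter and 62 mm tall (cap 26 mm wide, the top 10 mm), 20 to 40 g. Origin at the centre of its underside, z up its axis. Stands in a cup at the start.
- vial_2: Screw-cap sample vial of clear glass with a white ribbed cap, 28 mm in diameter and 62 mm tall (cap 26 mm wide, the top 10 mm), 20 to 40 g. Origin at the centre of its underside, z up its axis. Stands in a cup at the start.
- vial_3: Screw-cap sample vial of clear glass with a white ribbed cap, 28 mm in diameter and 62 mm tall (cap 26 mm wide, the top 10 mm), 20 to 40 g. Origin at the centre of its underside, z up its axis. Stands in a cup at the start.
- vial_4: Screw-cap sample vial of clear glass with a white ribbed cap, 28 mm in diameter and 62 mm tall (cap 26 mm wide, the top 10 mm), 20 to 40 g. Origin at the centre of its underside, z up its axis. One of three spares; stands on the worktop to the left of the shaker at the start.
- vial_5: Screw-cap sample vial of clear glass with a white ribbed cap, 28 mm in diameter and 62 mm tall (cap 26 mm wide, the top 10 mm), 20 to 40 g. Origin at the centre of its underside, z up its axis. One of three spares; stands on the worktop to the left of the shaker at the start.
- vial_6: Screw-cap sample vial of clear glass with a white ribbed cap, 28 mm in diameter and 62 mm tall (cap 26 mm wide, the top 10 mm), 20 to 40 g. Origin at the centre of its underside, z up its axis. One of three spares; stands on the worktop to the left of the shaker at the start.
- lever_hinge (a point): Point on the tension arm's hinge axis, in the plane of the lever: x = -31, y = -172, z = 72 mm in the shaker's frame (its axes are the shaker's). The axis runs along the shaker's y. It does not move as the arm swings.
- lever_grip (a point): Centre of the black cross grip on top of the tension arm's flat steel lever (12 by 6 mm): a cylinder 18 mm in diameter, 44 mm long along the shaker's y, 90 mm from the hinge, moving with the arm. At joint value 0 the lever leans 0.58 rad from upright to the shaker's front (grip at x = -80, z = 147 mm in its frame); at 0.58 it is upright. Push the grip from the front.
- roller_mid (a point): Middle of the 15 mm rubber idler roller, part of the tension arm, along the front of the whole row of cups, 47 mm from the hinge. It stands 32 mm clear of the vials when the arm is open and just touches them, 46 mm above the platform, at the end stop.
- tension_arm (a joint): Angle of the tension arm, rad: 0 open (its spring returns it there), growing as the lever is pushed to the back, end stop 0.78. At the grip the spring takes about 5 N to start and 12 N at the stop. The pawl rides up the tooth to about 0.45 and has clicked in by 0.56; let go after that, the arm settles on the pawl at 0.47 to 0.52 and comes back no farther. Held at 0.62 to 0.78 it is past the click and clear of the pawl.
- pawl (a joint): Travel of the sprung pawl slider behind the ratchet disc, m: 0 seated, up to 0.004 while it rides over the tooth, then back to 0 with the click. It works by itself; do not touch it.
- beaker: Bystander: low plastic beaker, 53 mm wide, 66 mm tall, near the spares; origin at its underside.
- flask: Bystander: conical flask with blue cap, 69 mm wide, 123 mm tall, to the right of the shaker; origin at its underside.
- tips: Bystander: tip box, blue with white lid, 100 by 66 by 57 mm, to the right; origin at its underside.
- dish: Bystander: small petri dish, 60 mm wide, 13 mm tall, in front on the left; origin at its underside.

How it is judged:
On the way, in this order (a step that is already met when the one before it is completed fails the run):
1. every cup holds one upright vial fully home, the left-over spare still stands in its place, and no vial is being held (horizontal distance between vial_1 and cup_1 below 0.004 m and z of vial_1 in the frame of cup_1 between 0.001 and 0.0065 m and angle between each of vial_1, vial_2, vial_3's own z axis and vertical below 0.1 rad and horizontal distance between vial_2 and cup_2 below 0.004 m and z of vial_2 in the frame of cup_2 between 0.001 and 0.0065 m and horizontal distance between vial_3 and cup_3 below 0.004 m and z of vial_3 in the frame of cup_3 between 0.001 and 0.0065 m and ((horizontal distance between vial_4 and cup_4 below 0.004 m and z of vial_4 in the frame of cup_4 between 0.001 and 0.0065 m and angle between vial_4's own z axis and vertical below 0.1 rad) or (horizontal distance between vial_5 and cup_4 below 0.004 m and z of vial_5 in the frame of cup_4 between 0.001 and 0.0065 m and angle between vial_5's own z axis and vertical below 0.1 rad) or (horizontal distance between vial_6 and cup_4 below 0.004 m and z of vial_6 in the frame of cup_4 between 0.001 and 0.0065 m and angle between vial_6's own z axis and vertical below 0.1 rad)) and ((horizontal distance between vial_4 and cup_5 below 0.004 m and z of vial_4 in the frame of cup_5 between 0.001 and 0.0065 m and angle between vial_4's own z axis and vertical below 0.1 rad) or (horizontal distance between vial_5 and cup_5 below 0.004 m and z of vial_5 in the frame of cup_5 between 0.001 and 0.0065 m and angle between vial_5's own z axis and vertical below 0.1 rad) or (horizontal distance between vial_6 and cup_5 below 0.004 m and z of vial_6 in the frame of cup_5 between 0.001 and 0.0065 m and angle between vial_6's own z axis and vertical below 0.1 rad)) and (height (world z) of vial_4 above 0.05 m or (distance of vial_4 from where it was at the start of the episode below 0.02 m and angle between vial_4's own z axis and vertical below 0.1 rad)) and (height (world z) of vial_5 above 0.05 m or (distance of vial_5 from where it was at the start of the episode below 0.02 m and angle between vial_5's own z axis and vertical below 0.1 rad)) and (height (world z) of vial_6 above 0.05 m or (distance of vial_6 from where it was at the start of the episode below 0.02 m and angle between vial_6's own z axis and vertical below 0.1 rad)) and contact force between the fingers and vial_1 below 0.05 N and contact force between the fingers and vial_2 below 0.05 N and contact force between the fingers and vial_3 below 0.05 N and contact force between the fingers and vial_4 below 0.05 N and contact force between the fingers and vial_5 below 0.05 N and contact force between the fingers and vial_6 below 0.05 N and value of joint tension_arm below 0.3 rad), for 0.2 s.
2. the tension arm has gone past the click and the pawl has dropped in behind the tooth (value of joint tension_arm above 0.6 rad and value of joint pawl below 0.0015 m), for 0.1 s.
At the end, for the whole second after the job is handed in: Each cup holds one vial, upright (0.1 rad), within 4 mm of its centre, underside within 3.5 mm of its floor; the left-over spare is within 20 mm of its place; pawl seated (under 1.5 mm); fingers press the tension arm, still, with over 3 N at over 0.60 rad (all of step 2 and horizontal distance between vial_1 and cup_1 below 0.004 m and z of vial_1 in the frame of cup_1 between 0.001 and 0.0065 m and angle between each of vial_1, vial_2, vial_3's own z axis and vertical below 0.1 rad and horizontal distance between vial_2 and cup_2 below 0.004 m and z of vial_2 in the frame of cup_2 between 0.001 and 0.0065 m and horizontal distance between vial_3 and cup_3 below 0.004 m and z of vial_3 in the frame of cup_3 between 0.001 and 0.0065 m and ((horizontal distance between vial_4 and cup_4 below 0.004 m and z of vial_4 in the frame of cup_4 between 0.001 and 0.0065 m and angle between vial_4's own z axis and vertical below 0.1 rad) or (horizontal distance between vial_5 and cup_4 below 0.004 m and z of vial_5 in the frame of cup_4 between 0.001 and 0.0065 m and angle between vial_5's own z axis and vertical below 0.1 rad) or (horizontal distance between vial_6 and cup_4 below 0.004 m and z of vial_6 in the frame of cup_4 between 0.001 and 0.0065 m and angle between vial_6's own z axis and vertical below 0.1 rad)) and ((horizontal distance between vial_4 and cup_5 below 0.004 m and z of vial_4 in the frame of cup_5 between 0.001 and 0.0065 m and angle between vial_4's own z axis and vertical below 0.1 rad) or (horizontal distance between vial_5 and cup_5 below 0.004 m and z of vial_5 in the frame of cup_5 between 0.001 and 0.0065 m and angle between vial_5's own z axis and vertical below 0.1 rad) or (horizontal distance between vial_6 and cup_5 below 0.004 m and z of vial_6 in the frame of cup_5 between 0.001 and 0.0065 m and angle between vial_6's own z axis and vertical below 0.1 rad)) and (height (world z) of vial_4 above 0.05 m or (distance of vial_4 from where it was at the start of the episode below 0.02 m and angle between vial_4's own z axis and vertical below 0.1 rad)) and (height (world z) of vial_5 above 0.05 m or (distance of vial_5 from where it was at the start of the episode below 0.02 m and angle between vial_5's own z axis and vertical below 0.1 rad)) and (height (world z) of vial_6 above 0.05 m or (distance of vial_6 from where it was at the start of the episode below 0.02 m and angle between vial_6's own z axis and vertical below 0.1 rad)) and contact force between the fingers and vial_1 below 0.05 N and contact force between the fingers and vial_2 below 0.05 N and contact force between the fingers and vial_3 below 0.05 N and contact force between the fingers and vial_4 below 0.05 N and contact force between the fingers and vial_5 below 0.05 N and contact force between the fingers and vial_6 below 0.05 N and contact force between the fingers and tension_arm above 3 N and velocity of joint tension_arm between -0.15 and 0.15 rad/s); the arm keeps its last pose, push and grip.
It fails at once if the bystanders (beaker, flask, tip box, dish) are shifted by more than 25 mm (distance of any of beaker, flask, tips, dish from where it was at the start of the episode above 0.025 m).
It fails at once if the tension arm is strained with more than 60 N (contact force between the fingers and tension_arm above 60 N).
It also fails if it takes over 69 s, if anything falls off the work surface, if the arm or the gripper's body presses on something with over 40 N, if the wrist force passes 120 N, or if a joint passes its speed limit or range.

## Robot

A 6-joint arm with a two-finger parallel gripper is mounted at the origin on a cart in front of the work surface, level with it; the furniture and walls round the work are solid. World frame = base frame: x ahead of the robot, y to its left, z up, the work surface at z = 0. Lengths are in m, angles in rad, forces in N, time in s.
With the tool pointing down it reaches from about 0.25 to 0.775 m from the base axis. Payload 4 kg.
Tool frame: the origin (TCP) lies on the centre line of the jaws, within the pads' length; the fingertips stand 25 mm ahead of it and the grasp point (between the pads) lies 6 mm ahead of it; z points along the fingers, y is the line along which they close (so a half turn about z gives the same grasp; the last joint's range is limited). The gripper opens to 94 mm and grips with 3 to 60 N. Pads are 16 mm wide; open, the fingers measure 119 mm over their backs; the gripper's body (75 mm by 177 mm) begins 78 mm behind the grasp point.
Start: joints at [-1.35, 0.087, 1.371, -0, 1.684, -0.103], TCP at [0.175, -0.521, 0.231] pointing down, gripper open.
Joint ranges: [-3.1, 3.1], [-0.76, 2.03], [0.27, 2.55], [-1.08, 4.22], [0.17, 2.65], [-2.57, 2.57]. Speed limits (rad/s): [2.79, 2.79, 3.14, 3.14, 3.14, 3.14].

## Interface

Orientations are given as [roll, pitch, yaw] about the fixed x, y, z axes, in that order (R = Rz(yaw) Ry(pitch) Rx(roll)).
In Python, from bench import robot, imaging gives the robot as it stands. The module is installed in compiled form; this text tells all that it offers.
- The arm moves only by the tool drive_tool, never from a script. Its argument "series" is a list of rows, each a list of 3 entries, a list of its own where there are three numbers: the finger opening in m, from 0 to 0.094, then the shift along the tool's x, y, z in m, then the turn, a rotation vector about the tool's x, y, z in rad. A call has 1 to 5 rows; each row is the pose to reach, as a shift and turn from the pose commanded when the call began, along the tool's axes at that moment; what a row does not reach only later rows make up. A row lasts 1/8 s, in which the tool goes at most 62.5 mm and 10.7 degrees, less where a joint would pass 70% of its speed; a pose out of reach is approached as far as the arm can. A call with a gripper value outside its range is refused whole. The fingers move at their own pace and stop on an object; the grip force is fixed at half the most. Time passes only in rows, so rows that repeat a pose let the fingers close. It gives the time, the measured TCP pose, the force, the opening and the grip force at its end, in the units of the state.
- robot.get_obs(): the state, without advancing time (a new reading comes with each control period).
- imaging.snapshot(name): name is "side" or "top" or "wrist"; returns the picture (480x640x3 uint8, red, green, blue); there is no depth.
- imaging.get_calibration(name): a dict with "intrinsics" (3x3 intrinsics, pixels), "k1" (the pictures are not rectified: a ray, as slopes to the right and down, at radius r is drawn at 1 + k1 r^2 times it, then the intrinsics apply), "position" and "rotation" of the camera in the world. Camera axes: x right, y up, looking along -z (the intrinsics and any distortion apply to the point x, -y, -z); pixel columns grow to the right and rows downward; lengths in m; the calibration is good to about 2 mm. A picture is of the moment at which its call begins: read the wrist's pose just before it. get_calibration takes no time and is no camera call; for the wrist camera it gives the pose at the moment of the call.
- robot.close_job(): hands the job in; it is judged then, once.
The state is a dict: "time": time; "joint_positions": joint angles; "qvel": joint speeds; "joint_torque": joint torques, N m; "tool_pos": TCP position; "ee_rot": TCP orientation; "wrist_force": force on the tool from outside, world axes, zero at the start; "wrist_torque": the same for the moment, N m; "width": finger opening in m; "finger_force": force on a finger pad.
Only numpy, scipy, OpenCV 4.12 (cv2) and the standard library are available. Lean on these libraries where they do the work, as an engineer would, in place of code of your own. Each camera call takes 0.05 s, during which the arm holds its last target. There are 200 camera calls.

## Working session

There is one attempt and no reset: what is moved stays moved. The work goes in short steps, Python scripts to look and compute and a tool call to move; the robot and the scene stay as the last step left them, time stands still between calls to the robot, and variables do not carry over. Pictures are saved under pics/ and viewed, at most 10 in all, crops included, and the job is handed in when it is done.

Besides the shell and the picture viewer there is one more tool, called after "Emit:" as a command line: name --argument value ..., lists and objects as JSON in quotes. drive_tool: Moves the arm, as the interface text tells. Its arguments: {"type":"object","properties":{"series":{"type":"array"}},"required":["series"]}

```bash
mkdir -p pics
cat > h.py <<'E'
import numpy as np, cv2
from bench import robot, imaging
def snap(n,f):
    im=imaging.snapshot(n); cv2.imwrite('pics/'+f,im[:,:,::-1]); return im
def px2w(c,u,v,z):
    K=np.array(c['intrinsics']); k=c['k1']
    d=np.array([(u-K[0,2])/K[0,0],(v-K[1,2])/K[1,1]]); s=d.copy()
    for _ in range(30): s=d/(1+k*(s@s))
    r=np.array(c['rotation'])@np.array([s[0],-s[1],-1]); p=np.array(c['position'])
    return p+r*(z-p[2])/r[2]
def w2px(c,P):
    K=np.array(c['intrinsics']); q=np.array(c['rotation']).T@(np.array(P)-np.array(c['position']))
    s=np.array([q[0],-q[1]])/-q[2]; s=s*(1+c['k1']*(s@s))
    return K[0,0]*s[0]+K[0,2],K[1,1]*s[1]+K[1,2]
E
python3 - <<'E'
from h import *
np.set_printoptions(precision=4,suppress=True)
for n in('top','side','wrist'):
    snap(n,n+'0.png'); print(n,imaging.get_calibration(n))
print(robot.get_obs())
E
```

```text
top {'intrinsics': array([[504.4238,   0.    , 321.6344],
       [  0.    , 504.4238, 245.2876],
       [  0.    ,   0.    ,   1.    ]]), 'k1': -0.09489029421897022, 'position': array([ 0.2396, -0.01  ,  1.7186]), 'rotation': array([ 0.1295,  0.012 , -1.5785])}
side {'intrinsics': array([[552.7657,   0.    , 322.596 ],
       [  0.    , 552.7657, 242.1115],
       [  0.    ,   0.    ,   1.    ]]), 'k1': -0.1101894713485309, 'position': array([-0.2405,  1.2685,  0.6339]), 'rotation': array([ 1.2287, -0.0275, -2.6303])}
wrist {'intrinsics': array([[369.4017,   0.    , 322.0569],
       [  0.    , 369.4017, 237.8057],
       [  0.    ,   0.    ,   1.    ]]), 'k1': -0.030965157354446157, 'position': array([ 0.2435, -0.4977,  0.3832]), 'rotation': array([-0.2506,  0.002 , -1.2468])}
{'time': 0.15, 'joint_positions': array([-1.3501,  0.0878,  1.3719, -0.    ,  1.6836, -0.1031]), 'qvel': array([ 0.0008, -0.0012, -0.0045, -0.0015,  0.0011, -0.0003]), 'joint_torque': array([  0.0005, -34.0643, -30.2795,   0.0718,   0.0305,  -0.0001]), 'tool_pos': array([ 0.1749, -0.5211,  0.2296]), 'ee_rot': array([-3.1399, -0.0002,  0.3238]), 'wrist_force': array([-0.2882,  0.6696,  0.3297]), 'wrist_torque': array([ 0.051, -0.016, -0.034]), 'finger_force': 0.0, 'width': 0.09389570976159792}
```

View pics/top0.png

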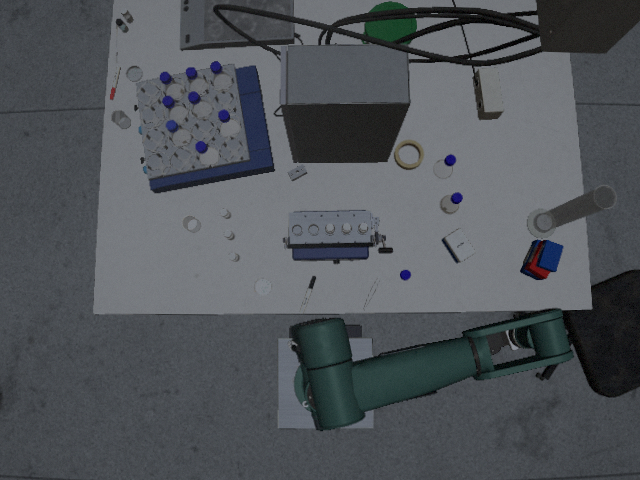

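View pics/side0.png

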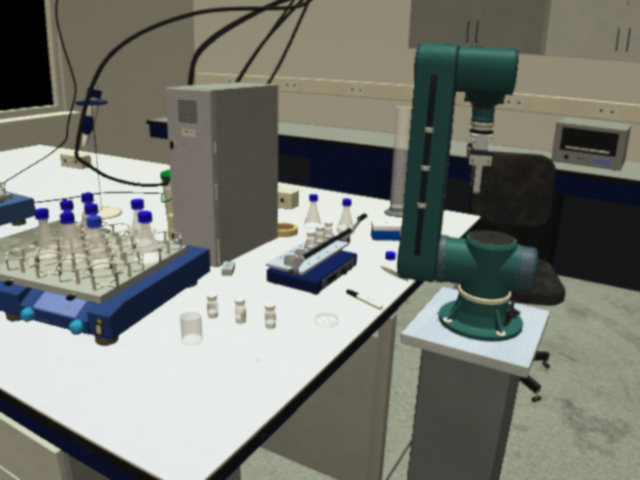

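The top view shows the shaker at about (332,235). The two left cups (297,230) and (313,229) look empty, and the caps are at 329, 346 and 362. The spares are at (226,213), (230,235) and (235,257), and the grip is near (386,250). I'll zoom in for exact positions.

```bash
sed -i "s/^from bench/from scipy.spatial.transform import Rotation as R\nfrom bench/; s/np.array(c\['rotation'\])/R.from_euler('xyz',c['rotation']).as_matrix()/" h.py
python3 - <<'E'
from h import *
im=cv2.imread('pics/top0.png')[195:275,170:410]
cv2.imwrite('pics/topz.png',cv2.resize(im,(792,264),interpolation=cv2.INTER_CUBIC))
c=imaging.get_calibration('top')
np.set_printoptions(precision=4,suppress=True)
for n,u,v,z in [('s',226,213,.062),('s',230,235,.062),('s',235.5,257,.062),('c1',297,230,.095),('c2',313,229,.095),('v3',329.5,228.5,.137),('v4',346,228,.137),('v5',362,228,.137),('grip',386,250,.147),('beaker',192,224,.066),('dish',263,287,.013)]:
    print(n,px2w(c,u,v,z))
E
```

```text
s [0.568  0.3288 0.062 ]
s [0.4931 0.3139 0.062 ]
s [0.419  0.2943 0.062 ]
c1 [0.5023 0.0878 0.095 ]
c2 [0.5051 0.0356 0.095 ]
v3 [ 0.4993 -0.018   0.137 ]
v4 [ 0.5005 -0.0704  0.137 ]
v5 [ 0.5    -0.1212  0.137 ]
grip [ 0.4277 -0.1946  0.147 ]
beaker [0.5311 0.4425 0.066 ]
dish [0.3214 0.2083 0.013 ]
```

View pics/topz.png

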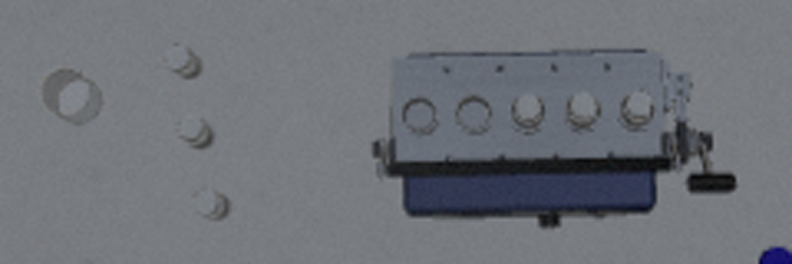

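The zoomed view confirms it. The empty cups are the two on the left, at y≈0.090 and 0.036. The spares stand about 75 mm apart along x at y≈0.31, and the shaker is nearly square to the world at about (0.503,-0.018). I'll move above them with the jaws turned to close along world x.

Emit:
drive_tool --series '[[0.094,[0.039,-0.0455,0],[0,0,-0.18]],[0.094,[0.078,-0.091,0],[0,0,-0.36]],[0.094,[0.117,-0.1365,0],[0,0,-0.54]],[0.094,[0.156,-0.182,0],[0,0,-0.72]],[0.06,[0.195,-0.2275,0],[0,0,-0.9]]]'

```text
time: 0.78
tool_pos: [0.2877, -0.2418, 0.2302]
ee_rot: [3.141, -0.0, 1.229]
wrist_force: [0.9, -0.9, -0.8]
width: 0.0873
finger_force: 0.0
```

Emit:
drive_tool --series '[[0.05,[0.06,0.0015,0],[0,0,-0.12]],[0.05,[0.12,0.003,0],[0,0,-0.24]],[0.05,[0.18,0.005,0],[0,0,-0.347]],[0.05,[0.24,0.0065,0],[0,0,-0.347]],[0.05,[0.3,0.008,0],[0,0,-0.347]]]'

```text
time: 1.4
tool_pos: [0.3972, 0.0377, 0.2305]
ee_rot: [3.141, 0.0, 1.571]
wrist_force: [0.1, 0.3, -0.5]
width: 0.0502
finger_force: 0.0
```

Emit:
drive_tool --series '[[0.05,[0.05,0.02,-0.01],[0,0,0]],[0.05,[0.1,0.04,-0.02],[0,0,0]],[0.05,[0.15,0.06,-0.02],[0,0,0]],[0.05,[0.182,0.072,-0.02],[0,0,0]],[0.05,[0.182,0.072,-0.02],[0,0,0]]]'

```text
time: 2.02
tool_pos: [0.4689, 0.2193, 0.2492]
ee_rot: [-3.139, 0.001, 1.574]
wrist_force: [-0.3, -0.9, -0.3]
width: 0.0501
finger_force: 0.0
```

Run:
```python
from h import *
import json
np.set_printoptions(precision=4,suppress=True)
o=robot.get_obs();c=imaging.get_calibration('wrist');snap('wrist','w1.png')
json.dump({k:np.array(v).tolist() for k,v in c.items()},open('w1.json','w'))
print(o['tool_pos'],o['ee_rot'],c['position'],c['rotation'])
for P in [(.568,.327,.062),(.49,.314,.062),(.415,.296,.062),(.503,.09,.095),(.503,.036,.095),(.503,-.018,.137)]: print(w2px(c,P))
```

```text
[0.4689 0.2193 0.2492] [-3.1394  0.0007  1.5741] [0.4697 0.2919 0.4028] [-0.2505  0.0032  0.0035]
(np.float64(435.65064000222003), np.float64(102.99087573878884))
(np.float64(346.3854043291025), np.float64(117.80980937226711))
(np.float64(262.1029362755552), np.float64(138.60445237416764))
(np.float64(357.5218074450611), np.float64(364.0069392936458))
(np.float64(355.9022961765056), np.float64(411.9909628998714))
(np.float64(358.00615775328504), np.float64(492.8884659101232))
```

View pics/w1.png

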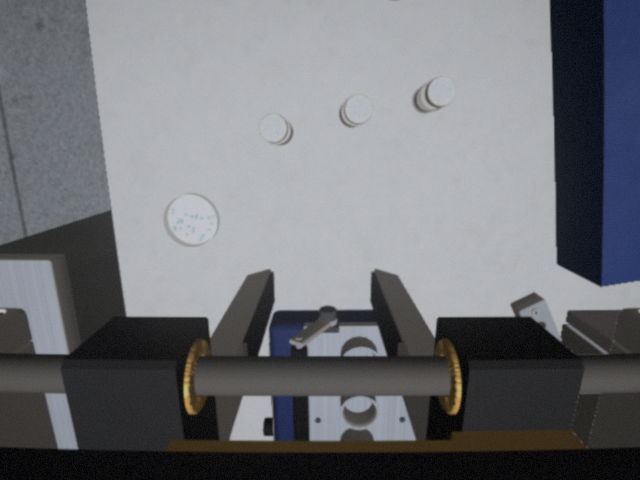

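The wrist view shows spare caps at (272.5,127), (357.5,108.5) and (440.5,91). The mouths of the empty cups are near (359,357) and (359,409), partly hidden by the gripper.

Run:
```python
from h import *
import json
np.set_printoptions(precision=4,suppress=True)
c=json.load(open('w1.json'))
for u,v,z in [(272.5,127,.062),(357.5,108.5,.062),(440.5,91,.062),(359,409,.095),(359,357,.095)]: print(px2w(c,u,v,z))
```

```text
[0.4246 0.306  0.062 ]
[0.4996 0.3219 0.062 ]
[0.5715 0.337  0.062 ]
[0.5059 0.0395 0.095 ]
[0.5042 0.0975 0.095 ]
```

Emit:
drive_tool --series '[[0.05,[0.03,-0.015,0.04],[0,0,0]],[0.05,[0.06,-0.03,0.08],[0,0,0]],[0.05,[0.087,-0.044,0.12],[0,0,0]],[0.05,[0.087,-0.044,0.12],[0,0,0]]]'

```text
time: 2.58
tool_pos: [0.422, 0.3031, 0.1268]
ee_rot: [-3.134, 0.005, 1.572]
wrist_force: [0.1, -0.5, 1.0]
width: 0.05
finger_force: 0.0
```

```bash
cat >> h.py <<'E'
def vial(f,z,P=None):
    "centre of the white cap nearest the TCP in the wrist view, on height z"
    o=robot.get_obs();c=imaging.get_calibration('wrist');im=snap('wrist',f)
    print(np.round(o['tool_pos'],4),np.round(o['ee_rot'],4)); print('pred px',w2px(c,[o['tool_pos'][0],o['tool_pos'][1],z]))
    return c,im
E
python3 - <<'E'
from h import *
c,im=vial('w2.png',.062)
g=cv2.medianBlur(cv2.cvtColor(im,cv2.COLOR_RGB2GRAY),3)
h=cv2.HoughCircles(g,cv2.HOUGH_GRADIENT,1,20,param1=80,param2=14,minRadius=17,maxRadius=28)
for u,v,r in (h[0][:8] if h is not None else []): print(u,v,r,np.round(px2w(c,u,v,.062),4))
E
```

```text
[0.422  0.3031 0.1268] [-3.1345  0.0045  1.5722]
pred px (np.float64(322.03581057155657), np.float64(263.4085422712114))
529.5 203.5 23.0 [0.5461 0.3412 0.062 ]
447.5 232.5 21.7 [0.4982 0.3232 0.062 ]
573.5 211.5 21.8 [0.5739 0.3365 0.062 ]
327.5 256.5 20.4 [0.4253 0.3076 0.062 ]
489.5 38.5 27.4 [0.5123 0.4312 0.062 ]
429.5 221.5 18.3 [0.4867 0.33   0.062 ]
```

View pics/w2.png

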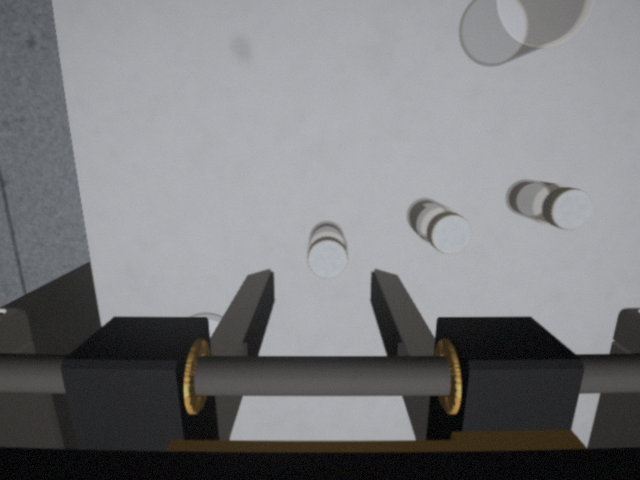

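The wrist view shows the nearest cap centred at (327,257), which gives (0.425,0.3075). The other two are at (448,232) and (571,209). The jaws straddle the nearest one, so I'll descend and grip.

Emit:
drive_tool --series '[[0.05,[0.002,0,0.04],[0,0,0]],[0.05,[0.002,0,0.078],[0,0,0]],[0.05,[0.002,0,0.078],[0,0,0]],[0.02,[0.002,0,0.078],[0,0,0]],[0.02,[0.002,0,0.078],[0,0,0]]]'

```text
time: 3.25
tool_pos: [0.427, 0.3072, 0.0554]
ee_rot: [3.137, -0.002, 1.57]
wrist_force: [-0.3, 0.3, 0.1]
width: 0.0332
finger_force: 0.0
```

Emit:
drive_tool --series '[[0.02,[0,0,0],[0,0,0]],[0.02,[0,0,0],[0,0,0]]]'

```text
time: 3.5
tool_pos: [0.4263, 0.3073, 0.0546]
ee_rot: [3.138, -0.002, 1.571]
wrist_force: [-0.9, -0.2, 5.9]
width: 0.0267
finger_force: 29.9
```

Emit:
drive_tool --series '[[0.02,[0,0,-0.05],[0,0,0]],[0.02,[0,0,-0.11],[0,0,0]],[0.02,[-0.03,0.01,-0.168],[0,0,0]],[0.02,[-0.09,0.025,-0.168],[0,0,0]],[0.02,[-0.15,0.04,-0.168],[0,0,0]]]'

```text
time: 4.12
tool_pos: [0.4656, 0.1561, 0.2222]
ee_rot: [3.138, -0.0, 1.573]
wrist_force: [0.6, 1.4, -0.3]
width: 0.0266
finger_force: 29.8
```

Emit:
drive_tool --series '[[0.02,[-0.06,0.015,0],[0,0,0]],[0.02,[-0.11,0.03,0],[0,0,0]],[0.02,[-0.15,0.04,0],[0,0,0]],[0.02,[-0.15,0.04,0],[0,0,0]],[0.02,[-0.15,0.04,0],[0,0,0]]]'

```text
time: 4.75
tool_pos: [0.5047, 0.0076, 0.2204]
ee_rot: [-3.141, -0.001, 1.571]
wrist_force: [1.4, 0.6, -0.4]
width: 0.0265
finger_force: 29.8
```

Run:
```python
from h import *
import json
c,im=vial('w3.png',.095)
json.dump({k:np.array(v).tolist() for k,v in c.items()},open('w3.json','w'))
for P in[(.504,.09,.095),(.504,.036,.095),(.504,.09,.075),(.504,.036,.075)]:print(w2px(c,P))
```

```text
[0.5047 0.0076 0.2204] [-3.1413e+00 -6.0000e-04  1.5709e+00]
pred px (np.float64(321.56425847679975), np.float64(239.44480853892003))
(np.float64(320.5860888484962), np.float64(129.81864821727729))
(np.float64(320.6323325772307), np.float64(203.38604064367505))
(np.float64(320.72082289596625), np.float64(130.77404291007903))
(np.float64(320.7583431137923), np.float64(199.54977374282737))
```

View pics/w3.png

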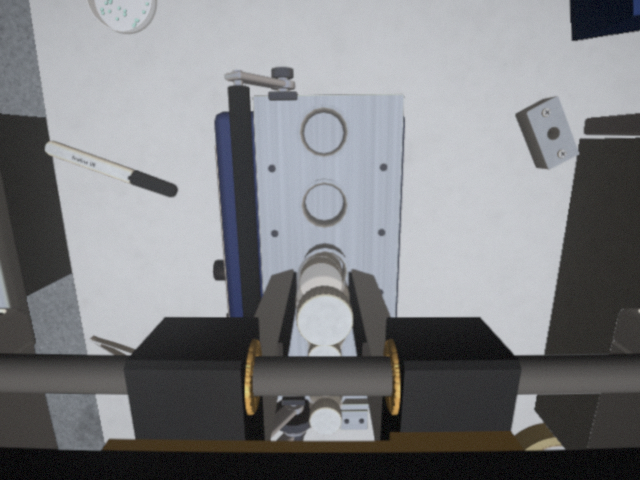

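The wrist view shows the empty cup mouths at about (324,131) and (325,203), and the held vial's cap at about (325,319). The roller lies well clear at x≈240.

Run:
```python
from h import *
import json
c=json.load(open('w3.json')); im=cv2.imread('pics/w3.png',0)
for (a,b,z,r0,r1) in [(131,0,.095,18,30),(203,0,.095,18,30),(319,1,.228,22,36)]:
    y0=a-40; sub=im[y0:a+40,280:370]
    h=cv2.HoughCircles(cv2.GaussianBlur(sub,(3,3),0),cv2.HOUGH_GRADIENT_ALT,1,3,param1=150,param2=.5,minRadius=r0,maxRadius=r1)
    for u,v,r in (h.reshape(-1,3)[:4] if h is not None else []): print(u+280,v+y0,r,np.round(px2w(c,u+280,v+y0,z),4))
print(w2px(c,[.5047,.0076,.228]))
```

```text
324.0 132.0 21.708214 [0.5065 0.0885 0.095 ]
324.0 203.0 21.57738 [0.5066 0.0363 0.095 ]
325.0 321.0 29.780973 [0.5066 0.0056 0.228 ]
336.0 333.0 28.63801 [ 5.114e-01 -2.000e-04  2.280e-01]
(np.float64(320.71993379969797), np.float64(316.71615401817394))
```

Emit:
drive_tool --series '[[0.02,[0.05,0,0],[0,0,0]],[0.02,[0.083,0,0.03],[0,0,0]],[0.02,[0.083,0,0.06],[0,0,0]],[0.02,[0.083,0,0.06],[0,0,0]],[0.02,[0.083,0,0.06],[0,0,0]]]'

```text
time: 5.42
tool_pos: [0.5053, 0.0907, 0.1617]
ee_rot: [3.14, -0.0, 1.572]
wrist_force: [0.1, 0.6, 0.6]
width: 0.0263
finger_force: 29.8
```

Emit:
drive_tool --series '[[0.02,[0,0,0.008],[0,0,0]],[0.02,[0,0,0.014],[0,0,0]],[0.02,[0,0,0.018],[0,0,0]],[0.02,[0,0,0.018],[0,0,0]]]'

```text
time: 5.92
tool_pos: [0.5052, 0.0901, 0.1421]
ee_rot: [3.141, -0.0, 1.57]
wrist_force: [1.2, 0.1, -1.1]
width: 0.0266
finger_force: 29.8
```

Emit:
drive_tool --series '[[0.02,[0,0,0.004],[0,0,0]],[0.02,[0,0,0.008],[0,0,0]],[0.02,[0,0,0.01],[0,0,0]],[0.02,[0,0,0.01],[0,0,0]]]'

```text
time: 6.42
tool_pos: [0.5052, 0.0902, 0.1323]
ee_rot: [3.141, 0.0, 1.571]
wrist_force: [1.0, 1.1, -0.6]
width: 0.0262
finger_force: 29.8
```

It went into the bore without any contact force, so I'll lower the last 2 mm, release and rise.

Emit:
drive_tool --series '[[0.02,[0,0,0.002],[0,0,0]],[0.02,[0,0,0.002],[0,0,0]],[0.042,[0,0,0.002],[0,0,0]],[0.042,[0,0,0.002],[0,0,0]],[0.042,[0,0,0.002],[0,0,0]]]'

```text
time: 7.05
tool_pos: [0.5045, 0.09, 0.1302]
ee_rot: [-3.14, 0.0, 1.571]
wrist_force: [0.5, 0.2, 0.7]
width: 0.0421
finger_force: 0.0
```

Emit:
drive_tool --series '[[0.042,[0,0,-0.02],[0,0,0]],[0.042,[0,0,-0.06],[0,0,0]],[0.05,[0,0,-0.09],[0,0,0]],[0.05,[0.06,0,-0.09],[0,0,0]],[0.05,[0.12,-0.001,-0.09],[0,0,0]]]'

```text
time: 7.68
tool_pos: [0.5043, 0.2108, 0.2213]
ee_rot: [3.14, -0.0, 1.568]
wrist_force: [0.5, 0.2, 0.6]
width: 0.0501
finger_force: 0.0
```

Emit:
drive_tool --series '[[0.05,[0.05,-0.003,0],[0,0,0]],[0.05,[0.1,-0.005,0.04],[0,0,0]],[0.05,[0.112,-0.005,0.09],[0,0,0]],[0.05,[0.112,-0.005,0.09],[0,0,0]],[0.05,[0.112,-0.005,0.09],[0,0,0]]]'

```text
time: 8.3
tool_pos: [0.4997, 0.3218, 0.1321]
ee_rot: [3.14, -0.0, 1.57]
wrist_force: [0.2, 0.1, 0.3]
width: 0.0496
finger_force: 0.0
```

Run:
```python
from h import *
c,im=vial('w4.png',.062)
g=cv2.medianBlur(cv2.cvtColor(im,cv2.COLOR_RGB2GRAY),3)
h=cv2.HoughCircles(g,cv2.HOUGH_GRADIENT,1,20,param1=80,param2=14,minRadius=17,maxRadius=26)
for u,v,r in (h[0][:8] if h is not None else []): print(u,v,r,np.round(px2w(c,u,v,.062),4))
```

```text
[0.4997 0.3218 0.1321] [ 3.1399e+00 -3.0000e-04  1.5702e+00]
pred px (np.float64(321.1553968819404), np.float64(261.273909990859))
430.5 230.5 20.8 [0.5679 0.3418 0.062 ]
322.5 255.5 17.4 [0.5006 0.3256 0.062 ]
369.5 67.5 25.4 [0.527  0.4361 0.062 ]
```

Emit:
drive_tool --series '[[0.05,[0.001,0.001,0.04],[0,0,0]],[0.05,[0.001,0.001,0.077],[0,0,0]],[0.05,[0.001,0.001,0.077],[0,0,0]],[0.02,[0.001,0.001,0.077],[0,0,0]],[0.02,[0.001,0.001,0.077],[0,0,0]]]'

```text
time: 8.98
tool_pos: [0.5018, 0.3238, 0.0567]
ee_rot: [3.137, -0.002, 1.57]
wrist_force: [-0.1, 0.5, -0.0]
width: 0.0335
finger_force: 0.0
```

Emit:
drive_tool --series '[[0.02,[0,0,0],[0,0,0]],[0.02,[0,0,0],[0,0,0]],[0.02,[0,0,0],[0,0,0]]]'

```text
time: 9.35
tool_pos: [0.5011, 0.3238, 0.0558]
ee_rot: [3.138, -0.002, 1.571]
wrist_force: [0.7, -0.1, 5.4]
width: 0.0261
finger_force: 29.9
```

Emit:
drive_tool --series '[[0.02,[0,0,-0.05],[0,0,0]],[0.02,[0,0,-0.11],[0,0,0]],[0.02,[-0.03,0,-0.168],[0,0,0]],[0.02,[-0.09,0.002,-0.168],[0,0,0]],[0.02,[-0.15,0.004,-0.168],[0,0,0]]]'

```text
time: 9.98
tool_pos: [0.5043, 0.172, 0.223]
ee_rot: [3.138, -0.0, 1.572]
wrist_force: [0.2, 0.1, -0.2]
width: 0.0264
finger_force: 29.9
```

Emit:
drive_tool --series '[[0.02,[-0.06,0.001,0],[0,0,0]],[0.02,[-0.11,0.001,0],[0,0,0]],[0.02,[-0.16,0.001,0],[0,0,0]],[0.02,[-0.16,0.001,0],[0,0,0]],[0.02,[-0.16,0.001,0],[0,0,0]]]'

```text
time: 10.6
tool_pos: [0.5048, 0.0135, 0.2214]
ee_rot: [-3.142, -0.001, 1.57]
wrist_force: [-0.0, -0.7, -0.3]
width: 0.0264
finger_force: 29.9
```

Run:
```python
from h import *
c,im=vial('w5.png',.228)
```

```text
[0.5048 0.0135 0.2214] [-3.1415e+00 -6.0000e-04  1.5705e+00]
pred px (np.float64(320.7988129187772), np.float64(315.62157961649245))
```

View pics/w5.png

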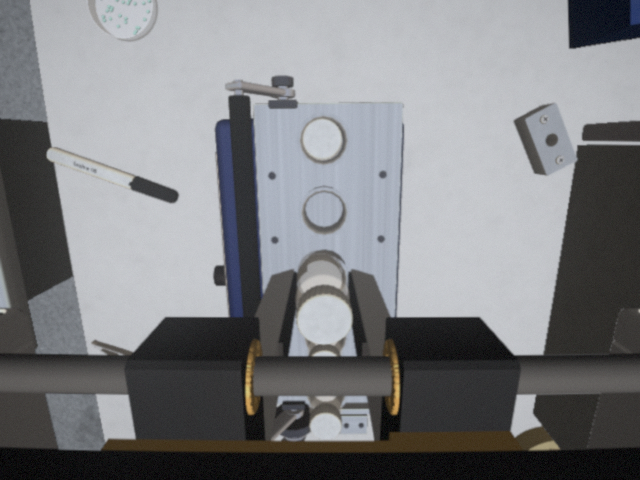

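The first vial stands in the left cup, with its cap at (323,139). The empty cup is at (325,211) and the held cap at (324.5,316). I'll shift +22 mm in y and lower it.

Emit:
drive_tool --series '[[0.02,[0.022,0,0.02],[0,0,0]],[0.02,[0.022,0,0.06],[0,0,0]],[0.02,[0.022,0,0.06],[0,0,0]],[0.02,[0.022,0,0.07],[0,0,0]],[0.02,[0.022,0,0.078],[0,0,0]]]'

```text
time: 11.28
tool_pos: [0.5058, 0.0353, 0.1446]
ee_rot: [3.139, 0.0, 1.571]
wrist_force: [-0.1, 0.5, -0.1]
width: 0.0264
finger_force: 29.9
```

Emit:
drive_tool --series '[[0.02,[0,0,0.003],[0,0,0]],[0.02,[0,0,0.006],[0,0,0]],[0.02,[0,0,0.01],[0,0,0]],[0.02,[0,0,0.01],[0,0,0]]]'

```text
time: 11.78
tool_pos: [0.5056, 0.0351, 0.1336]
ee_rot: [3.14, -0.0, 1.571]
wrist_force: [4.3, 0.5, -0.8]
width: 0.0265
finger_force: 29.8
```

Emit:
drive_tool --series '[[0.02,[0,0.001,0.002],[0,0,0]],[0.02,[0,0.001,0.003],[0,0,0]],[0.042,[0,0.001,0.003],[0,0,0]],[0.042,[0,0.001,0.003],[0,0,0]],[0.042,[0,0.001,0.003],[0,0,0]]]'

```text
time: 12.4
tool_pos: [0.5055, 0.0351, 0.13]
ee_rot: [-3.14, 0.0, 1.571]
wrist_force: [0.5, 0.3, -0.6]
width: 0.0421
finger_force: 0.0
```

Emit:
drive_tool --series '[[0.042,[0,0,-0.02],[0,0,0]],[0.042,[0,0,-0.06],[0,0,0]],[0.042,[0,0,-0.11],[0,0,0]],[0.0,[-0.03,-0.05,-0.11],[0,0,0]],[0.0,[-0.055,-0.08,-0.11],[0,0,0]]]'

```text
time: 13.02
tool_pos: [0.4249, -0.0204, 0.2413]
ee_rot: [3.14, 0.001, 1.572]
wrist_force: [0.1, -0.4, 0.1]
width: 0.0258
finger_force: 0.0
```

Run:
```python
from h import *
c,im=vial('w6.png',.147)
for n,P in [('grip',(.425,-.207,.147)),('grip low',(.425,-.207,.156)),('v1',(.505,.09,.137)),('v2',(.505,.036,.137))]: print(n,w2px(c,P))
```

```text
[ 0.4249 -0.0204  0.2413] [3.1404e+00 8.0000e-04 1.5716e+00]
pred px (np.float64(321.2674297209226), np.float64(250.44409892253313))
grip (np.float64(321.3365464592378), np.float64(465.17342954027896))
grip low (np.float64(321.31649029737895), np.float64(474.3887507698289))
v1 (np.float64(443.431810748417), np.float64(84.73459735739422))
v2 (np.float64(437.4891802065036), np.float64(167.94579171715898))
```

View pics/w6.png

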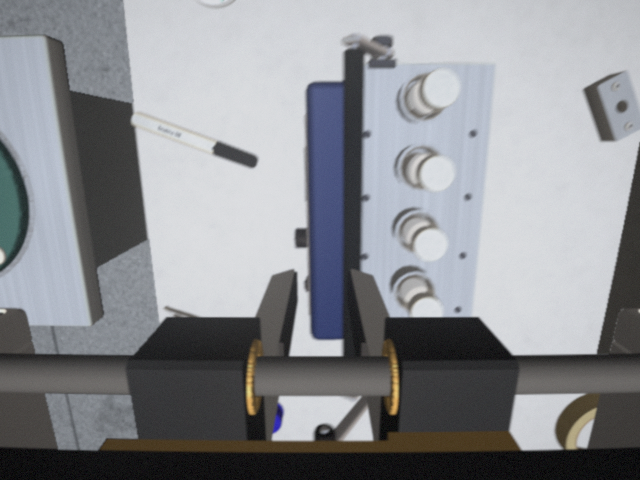

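All five cups now hold upright vials, with caps at (440,89), (435,172), (429,243) and so on, and the jaws are clear. Next I turn the closed fingers a quarter turn and go in front of the lever grip.

Emit:
drive_tool --series '[[0,[-0.03,-0.02,0],[0,0,0.18]],[0,[-0.07,-0.04,0],[0,0,0.36]],[0,[-0.11,-0.055,0],[0,0,0.54]],[0,[-0.15,-0.055,0],[0,0,0.72]],[0,[-0.17,-0.055,0],[0,0,0.9]]]'

```text
time: 13.7
tool_pos: [0.3704, -0.1915, 0.2403]
ee_rot: [-3.141, 0.0, 0.662]
wrist_force: [0.6, 0.0, 0.1]
width: 0.0006
finger_force: 0.0
```

Emit:
drive_tool --series '[[0,[0,0,0],[0,0,0.17]],[0,[0,0,0],[0,0,0.34]],[0,[0,0,0],[0,0,0.51]],[0,[0,0,0],[0,0,0.671]],[0,[0,0,0],[0,0,0.671]]]'

```text
time: 14.32
tool_pos: [0.3708, -0.1898, 0.2403]
ee_rot: [-3.141, 0.0, 0.002]
wrist_force: [-0.7, -0.8, -0.0]
width: 0.0006
finger_force: 0.0
```

Run:
```python
from h import *
c,im=vial('w7.png',.147)
o=robot.get_obs();print(o['width'],o['joint_positions'])
for n,P in [('grip+',(.426,-.169,.147)),('grip-',(.426,-.213,.147)),('grip c',(.426,-.191,.147))]: print(n,w2px(c,P))
```

```text
[ 0.3708 -0.1898  0.2403] [-3.1414e+00  5.0000e-04  1.6000e-03]
pred px (np.float64(323.35599221160857), np.float64(250.24100028741555))
0.000480435782194158 [-6.09211523e-01 -2.16289086e-01  1.63771294e+00 -8.29768197e-05
  1.72058233e+00  9.59056623e-01]
grip+ (np.float64(292.07378353875316), np.float64(169.8885101846182))
grip- (np.float64(358.76921027612707), np.float64(170.02123565889923))
grip c (np.float64(325.4247994249025), np.float64(169.9376879709609))
```

View pics/w7.png

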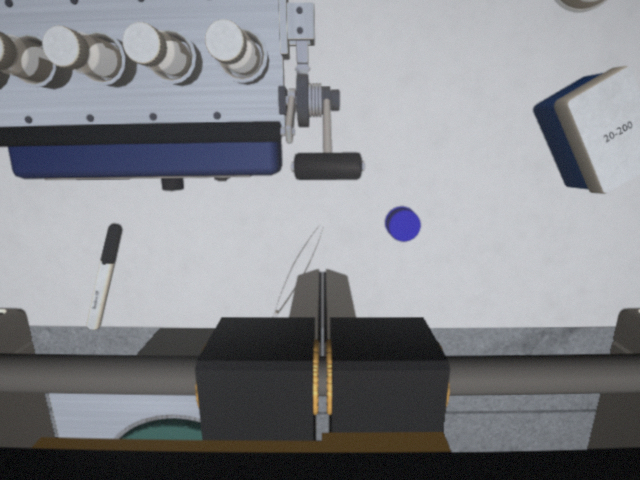

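The grip spans (293..361,166), which matches the prediction and puts its centre at x≈0.428, y≈-0.192. The fingers are centred in front of it, so I'll descend and approach.

Emit:
drive_tool --series '[[0,[0,0.002,0.04],[0,0,0]],[0,[0,0.002,0.075],[0,0,0]],[0,[0.025,0.002,0.075],[0,0,0]],[0,[0.038,0.002,0.075],[0,0,0]],[0,[0.046,0.002,0.075],[0,0,0]]]'

```text
time: 15.0
tool_pos: [0.4131, -0.1918, 0.1667]
ee_rot: [-3.141, 0.012, 0.001]
wrist_force: [-19.4, 1.7, 15.9]
width: 0.0005
finger_force: 9.5
```

Emit:
drive_tool --series '[[0,[0.006,0,0],[0,0,0]],[0,[0.012,0,0],[0,0,0]],[0,[0.018,0,0],[0,0,0]],[0,[0.024,0,0],[0,0,0]]]'

```text
time: 15.5
tool_pos: [0.4372, -0.193, 0.1683]
ee_rot: [3.138, 0.009, -0.0]
wrist_force: [-15.2, -1.0, 12.3]
width: 0.0006
finger_force: 7.9
```

Emit:
drive_tool --series '[[0,[0.006,0,-0.002],[0,0,0]],[0,[0.012,0,-0.003],[0,0,0]],[0,[0.018,0,-0.004],[0,0,0]],[0,[0.024,0,-0.004],[0,0,0]],[0,[0.024,0,-0.004],[0,0,0]]]'

```text
time: 16.12
tool_pos: [0.4627, -0.1929, 0.1719]
ee_rot: [3.139, 0.005, 0.0]
wrist_force: [-10.5, -1.4, 8.2]
width: 0.0004
finger_force: 5.3
```

Emit:
drive_tool --series '[[0,[0.003,0,0],[0,0,0]],[0,[0.006,0,0],[0,0,0]],[0,[0.008,0,0],[0,0,0]],[0,[0.008,0,0],[0,0,0]],[0,[0.008,0,0],[0,0,0]]]'

```text
time: 16.75
tool_pos: [0.4705, -0.1928, 0.1719]
ee_rot: [3.139, 0.005, 0.0]
wrist_force: [-10.0, 0.4, 8.7]
width: 0.0006
finger_force: 5.3
```

Run:
```python
from h import *
c,im=vial('w8.png',.162)
snap('side','s8.png')
s=cv2.imread('pics/s8.png')[180:310,200:420]; w=cv2.imread('pics/w8.png')[0:300,:]
v=np.zeros((590,640,3),np.uint8); v[:300]=w; s=cv2.resize(s,(480,284),interpolation=cv2.INTER_CUBIC); v[304:588,:480]=s
cv2.imwrite('pics/m8.png',v)
h=np.array([.477,-.191,.072])
for a in(.5,.6,.65,.7,.78):
    g=h+.09*np.array([np.sin(a-.58),0,np.cos(a-.58)]); r=h+.047*np.array([np.sin(a-.58),0,np.cos(a-.58)]); r[1]=-.1
    print(a,w2px(c,g),w2px(c,r))
```

```text
[ 0.4705 -0.1928  0.1719] [3.1392e+00 5.3000e-03 3.0000e-04]
pred px (np.float64(323.8366622777905), np.float64(299.20545451376887))
0.5 (np.float64(320.1052168207035), np.float64(300.23755123667326)) (np.float64(166.40320785413445), np.float64(264.4227862436262))
0.6 (np.float64(320.0874879148631), np.float64(282.888483906963)) (np.float64(165.45037364962366), np.float64(256.91734169322837))
0.65 (np.float64(320.08047187561885), np.float64(273.76759897421937)) (np.float64(165.0932891195765), np.float64(253.04260621384307))
0.7 (np.float64(320.074787108062), np.float64(264.41955915387695)) (np.float64(164.81865821274175), np.float64(249.1068454993809))
0.78 (np.float64(320.06860000643894), np.float64(249.13539637647202)) (np.float64(164.5545722881981), np.float64(242.72257454596092))
```

View pics/m8.png

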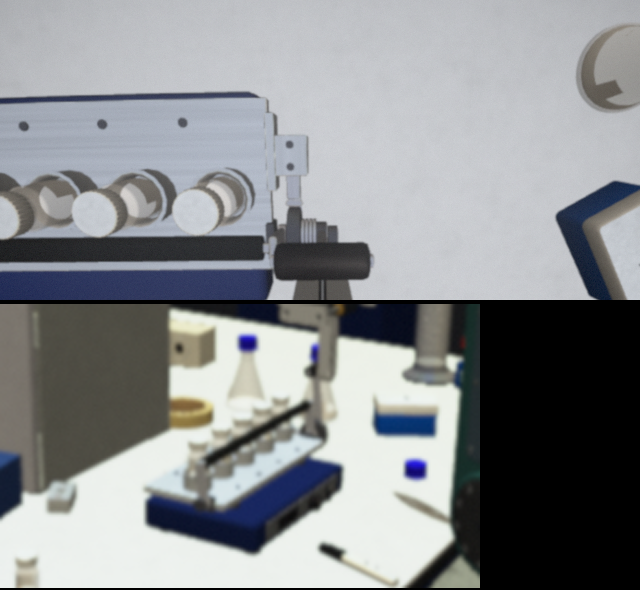

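The grip is at (322,261) and the roller at row ≈247. Both match an arm angle of about 0.71 rad, with a steady 10 N push and all five vials upright. I'm handing in.

```bash
python3 -c "
from bench import robot
o=robot.get_obs();print(o['wrist_force'],o['qvel']);print(robot.close_job())"
```

```text
[-9.58891552 -0.52026476  9.2018798 ] [-0.00183829  0.00037955  0.00069229  0.00023598  0.00136907  0.00020474]
the job is handed in; nothing more can be done
None
```

I handed the job in with both empty cups filled and the left-over spare not touched; the tension arm is held still at about 0.71 rad (read from the images), past the click, with about 10 N against its spring, but no verdict was returned.

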